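# Open the bench fume filter

### The job

Two round solder-fume filters stand on the electronics bench. Open the larger one for a filter change: twist its bayonet cover about a quarter turn anticlockwise (seen from above) to unlock it, lift it straight off, and set it down gently, grip bar upward, flat in the white tray. Leave the smaller filter's cover closed as it is.

Things in the scene. Friction and masses are not known exactly. Their poses are not given: they have to be found in the camera images.
- cover: Larger filter's loose grey cover, 0.17-0.36 kg: disc 120 mm wide, 8 thick; on it an upright grip bar 70 long, 14 thick, top 40 above the disc's underside. Below: plug 82 wide, 22 deep, two lugs (under the bar's ends) out to 53 mm from the axis. Origin: axis, disc's underside; x along the bar, y across it, z up. Anticlockwise it turns freely, clear of the ears from 55 deg, stop at 100 (aim for 75-80).
- housing: Larger filter's housing, fixed: beige drum 130 mm wide, 110 tall, a boss outside the rim at its +x and -x, a black spigot low on its -y side. Origin: centre of underside, z up. Closed, the cover's origin is 110 mm above it, the bar pointing at the bosses (within 3 deg), the lugs under two ears in the rim, 3 mm sideways play; it cannot turn clockwise. The unlocked plug is clear after rising 25 mm.
- tray: White plastic tray, fixed, empty, outside 230 mm (x) by 190 mm (y), 34 mm high, walls and floor 5 mm thick. It stands between the two filters. Origin: centre of its underside, z up. The cover set down in it stands on its plug, the cover's origin 27 mm above this one.
- small_cover_end (a point): Not to be moved: top of the grip bar, near one end, 25 mm from the axis, on the smaller filter's cover. That filter looks the same but is 91 mm wide and 80 mm tall; its cover is 84 mm wide with a 50 mm bar whose top is 120 mm above the bench. It stands on the other side of the tray from the larger one, left or right.
Not all that is in view belongs to the job. Leave any pink look-alike of the cover alone.

How it is judged:
On the way, in this order (a step that is already met when the one before it is completed fails the run):
1. the large cover is turned past its ears (54 degrees or more) while it still sits on the rim (angle between the x axis of cover and the x axis of housing, either way round above 0.94 rad and z of cover in the frame of housing below 0.118 m and horizontal distance between cover and housing below 0.008 m), for 0.1 s.
2. the large cover is lifted clear above its housing (z of cover in the frame of housing above 0.134 m and horizontal distance between cover and housing below 0.06 m), for 0.05 s.
At the end, for the whole second after the job is handed in: The large cover lies at rest on the tray's floor, bar up, within 10 degrees of level, its origin 20 to 34 mm above the tray's and within 60 mm (x) and 40 mm (y) of it; the end of the smaller cover's bar is within 15 mm of where it was (x of cover in the frame of tray between -0.06 and 0.06 m and y of cover in the frame of tray between -0.04 and 0.04 m and z of cover in the frame of tray between 0.02 and 0.034 m and distance of small_cover_end from where it was at the start of the episode below 0.015 m and angle between cover's own z axis and vertical below 0.17 rad and linear speed of cover below 0.02 m/s); the robot touches nothing.
It fails at once if the smaller filter's cover is moved or turned (the end of its bar by more than 15 mm) (distance of small_cover_end from where it was at the start of the episode above 0.015 m).
It fails at once if the large cover is dropped: let go away from its housing while more than 25 mm above its place in the tray (contact force between cover and the arm below 0.02 N and contact force between cover and the fingers below 0.02 N and horizontal distance between cover and housing above 0.06 m and z of cover in the frame of tray above 0.052 m).
It also fails if it takes over 43 s, if anything falls off the work surface, if the arm or the gripper's body presses on something with over 40 N, if the wrist force passes 120 N, or if a joint passes its speed limit or range.

### The arm

A 6-joint arm with a two-finger parallel gripper is mounted at the origin on the work surface. World frame = base frame: x ahead of the robot, y to its left, z up, the work surface at z = 0. Lengths are in m, angles in rad, forces in N, time in s.
With the tool pointing down it reaches from about 0.325 to 0.9 m from the base axis. Payload 6.1 kg.
Tool frame: the origin (TCP) lies between the finger pads; the fingertips stand 14 mm ahead of it and the grasp point (between the pads) lies 5 mm behind it; z points along the fingers, y is the line along which they close (so a half turn about z gives the same grasp; the last joint's range is limited). The gripper opens to 87 mm and grips with 3 to 60 N. Pads are 19 mm wide; open, the fingers measure 117 mm over their backs; the gripper's body (75 mm by 190 mm) begins 51 mm behind the grasp point.
Start: joints at [1.065, 0.22, 1.526, -0, 1.395, -0.126], TCP at [0.232, 0.58, 0.237] pointing down, gripper open.
Joint ranges: [-2.98, 2.98], [-0.91, 2.08], [0.09, 2.57], [-1.24, 4.39], [0.2, 2.65], [-2.68, 2.68]. Speed limits (rad/s): [2.57, 2.57, 3.01, 3.14, 3.14, 3.14].

### API

Orientations are given as a 3x3 rotation matrix whose columns are the frame's x, y, z axes.
In Python, from bench import monitor, camera, ticket gives the robot as it stands.
- The arm moves only by the tool arm_command, never from a script. Its argument "motion" is a list of rows, each a list of 2 entries, a list of its own where there are three numbers: the shift along the tool's x, y, z in units of 0.1 m (1.0 is 0.1 m), then the turn about the tool's z in units of 90 degrees (1.0 is 90 degrees). A call has 1 to 20 rows; each row is the pose to reach, as a shift and turn from the pose commanded when the call began, along the tool's axes at that moment; what a row does not reach only later rows make up. A row lasts 1/10 s, in which the tool goes at most 50 mm and 8.59 degrees, less where a joint would pass 70% of its speed; a pose out of reach is approached as far as the arm can. A call with a number of a shift or a turn outside -1 to 1 is refused whole. A call with a gripper value outside its range is refused whole. "jaw" is the closure, from 0 (fully open) to 1 (shut), set as the call begins (left out, the last holds). The fingers move at their own pace and stop on an object; "grip_force" is the grip in N (left out, the last holds). Time passes only in rows, so rows that repeat a pose let the fingers close. It gives the time, the measured TCP pose, the force, the opening and the grip force at its end, in the units of the state.
- monitor.observe(): the state, without advancing time (a new reading comes with each control period).
- camera(name): name is "side" or "top"; returns a dict with "image" (384x512x3 uint8, red, green, blue), "fx", "fy", "cx", "cy" (pixels), "eye" and "orientation" of the camera in the world. Camera axes: x right, y up, looking along -z (the intrinsics and any distortion apply to the point x, -y, -z); pixel columns grow to the right and rows downward; lengths in m; the calibration is good to about 2 mm. A picture is of the moment at which its call begins. There is no depth.
- ticket.sign_off(): hands the job in; it is judged then, once.
The state is a dict: "t": time; "q": joint angles; "dq": joint speeds; "effort": joint torques, N m; "ee_pos": TCP position; "ee_rot": TCP orientation; "contact_force": force on the tool from outside, world axes, zero at the start; "ft_torque": the same for the moment, N m; "gripper_width": opening from 0.0 (shut) to 1.0 (fully open); "grip_force": force on a finger pad.
Only numpy, scipy, OpenCV 4.12 (cv2) and the standard library are available. Lean on these libraries where they do the work, as an engineer would, in place of code of your own. Each camera call takes 0.05 s, during which the arm holds its last target. There are 200 camera calls.

## Working session

There is one attempt and no reset: what is moved stays moved. The work goes in short steps, Python scripts to look and compute and a tool call to move; the robot and the scene stay as the last step left them, time stands still between calls to the robot, and variables do not carry over. Pictures are saved under pics/ and viewed, at most 10 in all, crops included, and the job is handed in when it is done.

Besides the shell and the picture viewer there is one more tool, called after "Call:" as name([rows], argument=value, ...), one row to a line, values as JSON. arm_command: Moves the arm, as the interface text tells. Shifts and turns lie within -1 to 1; 1 stands for 0.1 m of shift or 90 degrees of turn. Its arguments: {"type":"object","properties":{"motion":{"type":"array","items":{"type":"array"}},"jaw":{"type":"number"},"grip_force":{"type":"number"}},"required":["motion"]}

```bash
mkdir -p pics; ls
cat > h.py <<'E'
import numpy as np, cv2
from bench import monitor, camera, ticket
np.set_printoptions(precision=4,suppress=True)
def ray(c,u,v):
    d=np.array([(u-c['cx'])/c['fx'],-(v-c['cy'])/c['fy'],-1.]); return np.array(c['eye']),np.array(c['orientation'])@d
def onz(c,u,v,z):
    e,d=ray(c,u,v); return e+d*(z-e[2])/d[2]
def proj(c,p):
    q=np.array(c['orientation']).T@(np.array(p)-c['eye']); return np.array([c['cx']+c['fx']*q[0]/-q[2],c['cy']-c['fy']*q[1]/-q[2]])
E
python3 - <<'E'
from h import *
for n in('top','side'):
    c=camera(n); cv2.imwrite(f'pics/{n}0.png',c['image'][:,:,::-1]); print({k:v for k,v in c.items() if k!='image'})
s=monitor.observe(); print(s['t'],s['ee_pos'],s['ee_rot'],s['gripper_width'])
E
```

```text
pics
{'fx': 357.9216648730048, 'fy': 357.9216648730048, 'cx': 253.13861854201488, 'cy': 192.4843022178673, 'eye': array([0.4646, 0.0007, 0.8816]), 'orientation': array([[-0.0269,  0.9952, -0.0944],
       [-0.9995, -0.0252,  0.0193],
       [ 0.0168,  0.0949,  0.9953]])}
{'fx': 396.9160709985221, 'fy': 396.9160709985221, 'cx': 251.1036583092675, 'cy': 186.15702236191765, 'eye': array([ 0.3347, -0.6741,  0.7553]), 'orientation': array([[ 0.9503,  0.2241, -0.2159],
       [-0.311 ,  0.6621, -0.6819],
       [-0.0098,  0.7152,  0.6989]])}
0.1 [0.2315 0.58   0.2355] [[-0.9287  0.3707 -0.0008]
 [ 0.3707  0.9287 -0.0016]
 [ 0.0002 -0.0018 -1.    ]] 0.9985330692457322
```

View pics/top0.png

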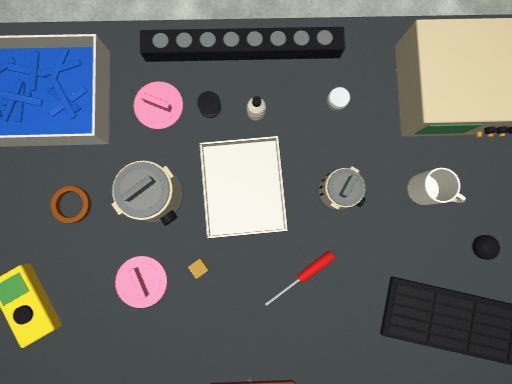

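View pics/side0.png

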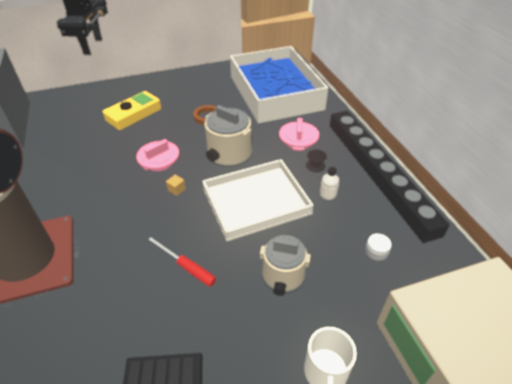

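The top view shows the larger filter's grey cover at (143,190), with its bar running from (127,200) to (155,178). The smaller filter is at (344,187) and the tray at (243,187). Things that could be mistaken for the cover are the pink discs at (158,105) and (141,282) and the smaller filter's cover at (344,187). I choose the one at (143,190) and will check it in a close crop.

Run:
```python
from h import *
c=camera('top'); im=c['image']
s=camera('side')
cr=cv2.resize(im[150:235,100:190],None,fx=6,fy=6,interpolation=cv2.INTER_CUBIC)
cr2=cv2.resize(s['image'][95:170,190:265],None,fx=6.8,fy=6.8,interpolation=cv2.INTER_CUBIC)
h=min(cr.shape[0],cr2.shape[0]);o=np.hstack([cr[:h],cr2[:h]]);o=cv2.resize(o,(800,int(h*800/o.shape[1])))
cv2.imwrite('pics/crop.png',o[:,:,::-1])
print('scale',800/(cr.shape[1]+cr2.shape[1]))
# tray: white mask
hsv=cv2.cvtColor(im,cv2.COLOR_RGB2HSV)
m=((hsv[...,2]>170)&(hsv[...,1]<50)).astype(np.uint8); m[:, :190]=0;m[:,300:]=0;m[:125]=0;m[250:]=0
k=max(cv2.findContours(m,0,2)[0],key=cv2.contourArea); r=cv2.minAreaRect(k); print('tray px',r)
b=cv2.boxPoints(r); w=np.array([onz(c,*p,.034) for p in b]); print('tray',w,w.mean(0),[np.linalg.norm(w[i]-w[i-1]) for i in range(4)])
# bar: dark sides / top inside cover
g=cv2.cvtColor(im,cv2.COLOR_RGB2GRAY)
np.set_printoptions(linewidth=250); print(g[172:206:2,116:172:2])
```

```text
scale 0.7619047619047619
tray px ((242.5451202392578, 186.49591064453125), (95.6057357788086, 80.66735076904297), 84.80557250976562)
tray [[ 0.6689  0.1135  0.034 ]
 [ 0.6825 -0.0806  0.034 ]
 [ 0.453  -0.0933  0.034 ]
 [ 0.4411  0.096   0.034 ]] [0.5614 0.0089 0.034 ] [np.float64(0.22851804260091213), np.float64(0.19449919317615946), np.float64(0.22983771765576336), np.float64(0.1897000945350653)]
[[ 77 131 149 137 137 138 137 145 148 148 147 149 149 150 150 150 151 150 145 142 140 141 141 135 181 214 226 199]
 [ 94 179 138 139 138 138 148 148 148 148 149 149 150 150 150 149 150 150 151 141 142 140 142 143 141 226 222 227]
 [180 138 137 138 138 148 148 147 148 149 150 150 151 150 150 145 130  99 150 151 151 141 141 141 141 162 212 227]
 [148 138 137 137 144 147 149 149 150 149 150 149 150 151 128 135 138 115  77 152 153 149 141 141 142 128 226 146]
 [138 137 138 142 148 148 148 149 149 149 149 150 135 129 137 140 142 144  62  77 152 151 118 143 143 141 183 195]
 [137 138 137 146 148 150 149 148 149 150 149 146 137 137 142 143 132  55  55  69 153 153 149 144 142 144 121 216]
 [138 13
[... 557 characters left out ...]
 125 230]
 [139 139 141 126 140 141 143 146 130  51  57  68 153 153 153 153 153 153 154 155 154 155 153 145 144 146 115 230]
 [139 139 141 137 143 146 146 103  57  58  80 153 152 154 153 152 154 153 155 155 155 155 149 145 144 147 137 223]
 [141 140 140 143 148 145  68  57  56 124 153 153 152 153 154 154 153 154 154 156 154 155 144 146 146 139 170 208]
 [141 140 139 141 111  57  60  79 152 152 152 155 153 153 153 154 152 154 155 155 156 135 146 145 147 121 232 120]
 [168 140 141 141 147 152 152 152 152 154 153 152 154 155 155 155 153 154 155 155 153 145 146 146 144 161 218  91]
 [209 140 140 141 142 147 153 151 153 153 155 152 154 154 154 155 154 154 155 145 145 146 146 147 115 233 151  91]]
```

View pics/crop.png

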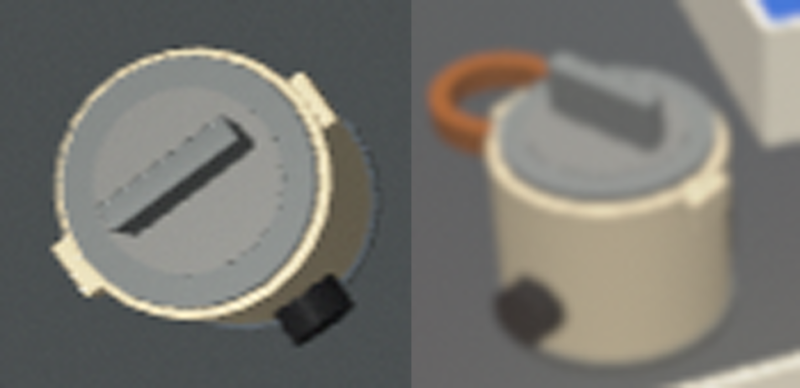

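The crop confirms the choice: a grey cover with an upright bar on a beige drum. The rim circle is centred near (142.2,190.1) px, the bosses are at crop (78,265) and (314,98), and the spigot is at the lower right.

Run:
```python
from h import *
c=camera('top'); g=cv2.cvtColor(c['image'],cv2.COLOR_RGB2GRAY)
P=lambda x,y:(100+x/4.571-.4,150+y/4.571-.4)
e=onz(c,*P(193,183.5),.112); print('rim centre',e, 'width',onz(c,*P(55,183),.112)-onz(c,*P(331,183),.112))
a,b=onz(c,*P(78,265),.105),onz(c,*P(314,98),.105); print('boss mid',(a+b)/2,'dir',np.degrees(np.arctan2(*(b-a)[1::-1])))
m=np.zeros_like(g); m[172:204,120:158]=(g[172:204,120:158]<90)
v,u=np.nonzero(m); p=np.array([onz(c,x,y,.134)[:2] for x,y in zip(u,v)]).astype(np.float32)
r=cv2.fitLine(p,2,0,.01,.01).ravel(); print('dark side line deg',np.degrees(np.arctan2(r[1],r[0])),p.mean(0),cv2.minAreaRect(p))
T=[onz(c,*P(*q),.15) for q in((95,212),(220,116),(236,146),(113,232))]; print('top corners',np.array(T),np.mean(T,0))
s=camera('side'); q=s['image']
for z in(.15,):
  print('pred side px bar ctr', proj(s,[e[0],e[1],.15]), 'ends',[proj(s,[*(e[:2]+k*.035*(b-a)[:2]/np.linalg.norm((b-a)[:2])),.15]) for k in(-1,1)])
S=lambda x,y:(190+(x-411)/(6.8*.762),95+y/(6.8*.762))
print('seen side bar top',S(556,57),S(652,105))
```

```text
rim centre [0.5495 0.2249 0.112 ] width [0.0033 0.1292 0.    ]
boss mid [0.5515 0.2252 0.105 ] dir -55.33467679218631
dark side line deg -52.650993 [0.547 0.22 ] ((0.5456511974334717, 0.22119079530239105), (0.013697788119316101, 0.07005271315574646), 43.275325775146484)
top corners [[0.5337 0.2573 0.15  ]
 [0.5755 0.2019 0.15  ]
 [0.5618 0.1947 0.15  ]
 [0.5245 0.2493 0.15  ]] [0.5489 0.2258 0.15  ]
pred side px bar ctr [225.6254 108.9899] ends [array([215.9035, 104.7896]), array([235.6266, 113.3108])]
seen side bar top (217.98363439864136, 106.00046317739694) (236.51073027636252, 115.26401111625754)
```

Call:
arm_command([
  [[-0.33, -0.16, 0], 0],
  [[-0.66, -0.33, 0], 0],
  [[-1, -0.49, 0], 0],
  [[-1, -0.49, 0], 0],
], jaw=0)

```text
t: 0.7
ee_pos: [0.3091, 0.4952, 0.2365]
ee_rot: [[-0.927, 0.374, 0.001], [0.374, 0.927, -0.001], [-0.002, -0.001, -1.0]]
contact_force: [-0.2, 0.3, 0.0]
gripper_width: 1.0
grip_force: 0.0
```

Call:
arm_command([
  [[-0.33, -0.16, 0], 0],
  [[-0.66, -0.33, 0], 0],
  [[-1, -0.49, 0], 0],
  [[-1, -0.49, 0], 0],
])

```text
t: 1.1
ee_pos: [0.3835, 0.4131, 0.2366]
ee_rot: [[-0.927, 0.374, 0.001], [0.374, 0.927, -0.001], [-0.001, -0.0, -1.0]]
contact_force: [0.4, 0.3, 0.3]
gripper_width: 1.005
grip_force: 0.0
```

Call:
arm_command([
  [[-0.33, -0.16, 0], 0],
  [[-0.66, -0.33, 0], 0],
  [[-1, -0.49, 0], 0],
  [[-1, -0.49, 0], 0],
])

```text
t: 1.5
ee_pos: [0.4579, 0.3309, 0.2366]
ee_rot: [[-0.927, 0.374, 0.001], [0.374, 0.927, -0.001], [-0.001, -0.0, -1.0]]
contact_force: [0.4, -0.0, 0.2]
gripper_width: 0.999
grip_force: 0.0
```

Call:
arm_command([
  [[-0.33, -0.16, 0], 0.08],
  [[-0.66, -0.33, 0], 0.16],
  [[-1, -0.49, 0], 0.24],
  [[-1, -0.49, 0], 0.32],
  [[-1, -0.49, 0], 0.36],
  [[-1, -0.49, 0], 0.36],
])

```text
t: 2.1
ee_pos: [0.53, 0.2514, 0.2363]
ee_rot: [[-0.585, 0.811, -0.001], [0.811, 0.585, 0.001], [0.001, -0.0, -1.0]]
contact_force: [0.5, -0.2, 0.2]
gripper_width: 1.0
grip_force: 0.0
```

Call:
arm_command([
  [[-0.33, 0.01, 0.1], 0],
  [[-0.33, 0.01, 0.4], 0],
  [[-0.33, 0.01, 0.62], 0],
  [[-0.33, 0.01, 0.62], 0],
  [[-0.33, 0.01, 0.62], 0],
])

```text
t: 2.6
ee_pos: [0.5501, 0.2249, 0.1747]
ee_rot: [[-0.587, 0.809, -0.001], [0.809, 0.587, 0.0], [0.001, -0.001, -1.0]]
contact_force: [0.1, 0.6, 0.5]
gripper_width: 1.005
grip_force: 0.0
```

Run:
```python
from h import *
s=camera('side'); t=camera('top')
a=cv2.resize(s['image'][70:170,180:280],(400,400)); b=cv2.resize(t['image'][140:240,92:192],(400,400))
cv2.imwrite('pics/c2.png',np.hstack([a,b])[:,:,::-1]); o=monitor.observe(); print(o['ee_pos'],o['q'])
print(proj(s,o['ee_pos']+np.array([0,0,-.014])))
```

```text
[0.5514 0.2249 0.1764] [ 0.2549  0.1975  1.6689  0.0001  1.2726 -0.3721]
[226.0394 104.9733]
```

View pics/c2.png

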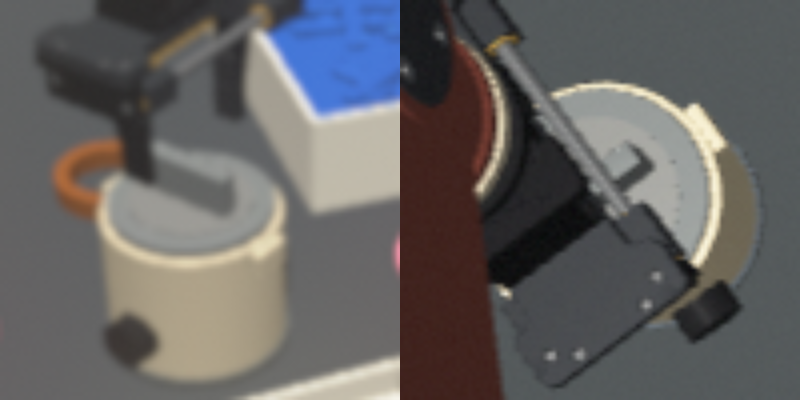

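The side crop shows the open fingers straddling the bar. The midpoint of the tips, near (226,107) px, agrees with the projected TCP and the bar centre. Going down to grip.

Call:
arm_command([
  [[0, 0, 0.2], 0],
  [[0, 0, 0.32], 0],
  [[0, 0, 0.38], 0],
  [[0, 0, 0.38], 0],
])

```text
t: 3.1
ee_pos: [0.5501, 0.2239, 0.1359]
ee_rot: [[-0.586, 0.811, -0.001], [0.811, 0.586, -0.0], [0.001, -0.001, -1.0]]
contact_force: [-1.0, -0.2, -0.4]
gripper_width: 1.006
grip_force: 0.0
```

Call:
arm_command([
  [[0, 0, 0], 0],
  [[0, 0, 0], 0],
  [[0, 0, 0], 0],
  [[0, 0, 0], 0],
  [[0, 0, 0], 0],
  [[0, 0, 0], 0],
  [[0, 0, 0], 0],
  [[0, 0, 0], 0],
  [[0, 0, 0], 0],
  [[0, 0, 0], 0],
], jaw=1, grip_force=25)

```text
t: 4.1
ee_pos: [0.5508, 0.224, 0.1366]
ee_rot: [[-0.586, 0.811, 0.0], [0.811, 0.586, 0.0], [-0.0, 0.0, -1.0]]
contact_force: [1.6, 0.5, 0.3]
gripper_width: 0.173
grip_force: 0.9
```

Call:
arm_command([
  [[0, 0, 0], 0],
  [[0, 0, 0], 0],
  [[0, 0, 0], 0],
  [[0, 0, 0], 0],
], grip_force=35)

```text
t: 4.5
ee_pos: [0.5508, 0.224, 0.1366]
ee_rot: [[-0.585, 0.811, 0.0], [0.811, 0.585, 0.0], [-0.0, 0.0, -1.0]]
contact_force: [2.1, 1.0, -1.0]
gripper_width: 0.159
grip_force: 35.0
```

Call:
arm_command([
  [[0, 0, 0], -0.05],
  [[0, 0, 0], -0.1],
  [[0, 0, 0], -0.15],
  [[0, 0, 0], -0.2],
  [[0, 0, 0], -0.2],
])

```text
t: 5.0
ee_pos: [0.5506, 0.2239, 0.1366]
ee_rot: [[-0.808, 0.589, -0.0], [0.589, 0.808, -0.0], [0.0, -0.0, -1.0]]
contact_force: [0.8, -0.3, 0.7]
gripper_width: 0.158
grip_force: 35.0
```

Turning freely. I'll continue to about 78°.

Call:
arm_command([
  [[0, 0, 0], -0.06],
  [[0, 0, 0], -0.12],
  [[0, 0, 0], -0.18],
  [[0, 0, 0], -0.24],
  [[0, 0, 0], -0.3],
  [[0, 0, 0], -0.36],
  [[0, 0, 0], -0.42],
  [[0, 0, 0], -0.48],
  [[0, 0, 0], -0.54],
  [[0, 0, 0], -0.6],
  [[0, 0, 0], -0.66],
  [[0, 0, 0], -0.66],
  [[0, 0, 0], -0.66],
  [[0, 0, 0], -0.66],
])

```text
t: 6.4
ee_pos: [0.5509, 0.224, 0.1366]
ee_rot: [[-0.92, -0.392, 0.001], [-0.392, 0.92, 0.0], [-0.001, -0.0, -1.0]]
contact_force: [2.0, 1.9, -2.0]
gripper_width: 0.158
grip_force: 35.0
```

Run:
```python
from h import *
o=monitor.observe(); print(o['ft_torque'],o['contact_force'],o['q'])
t=camera('top');s=camera('side')
a=cv2.resize(s['image'][70:170,180:280],(400,400)); b=cv2.resize(t['image'][140:240,92:192],(400,400))
cv2.imwrite('pics/c3.png',np.hstack([a,b])[:,:,::-1])
```

```text
[ 0.2648 -0.3112  0.0267] [ 2.0183  1.9174 -1.9981] [ 0.2536  0.2381  1.7005  0.      1.2024 -1.7202]
```

View pics/c3.png

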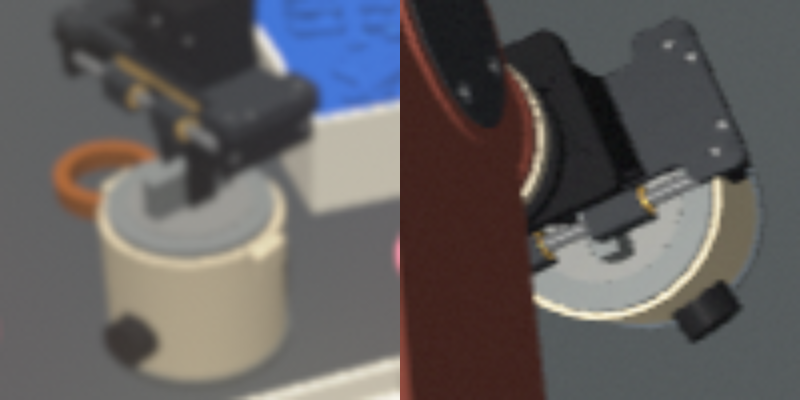

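The bar turned with the fingers (about 77°) and the disc still sits flat on the rim. Lifting straight up.

Call:
arm_command([
  [[0, 0, -0.03], 0],
  [[0, 0, -0.08], 0],
  [[0, 0, -0.14], 0],
  [[0, 0, -0.22], 0],
  [[0, 0, -0.3], 0],
  [[0, 0, -0.4], 0],
  [[0, 0, -0.5], 0],
  [[0, 0, -0.6], 0],
  [[0, 0, -0.6], 0],
  [[0, 0, -0.6], 0],
])

```text
t: 7.5
ee_pos: [0.5508, 0.224, 0.197]
ee_rot: [[-0.919, -0.395, 0.001], [-0.395, 0.919, 0.0], [-0.001, -0.0, -1.0]]
contact_force: [-0.6, 0.4, -3.4]
gripper_width: 0.161
grip_force: 35.0
```

Run:
```python
from h import *
o=monitor.observe(); print(o['ft_torque'],o['contact_force'],o['ee_pos'])
s=camera('side')
cv2.imwrite('pics/c4.png',cv2.resize(s['image'][60:260,160:360],(600,600))[:,:,::-1])
d=np.array([.5615,.008])-o['ee_pos'][:2]; R=np.array(o['ee_rot']); print(d,d@R[:2,0],d@R[:2,1])
```

```text
[ 0.0311  0.0393 -0.0091] [-0.6101  0.3809 -3.3516] [0.5508 0.224  0.197 ]
[ 0.0107 -0.216 ] 0.07539694897553968 -0.20267761120721947
```

View pics/c4.png

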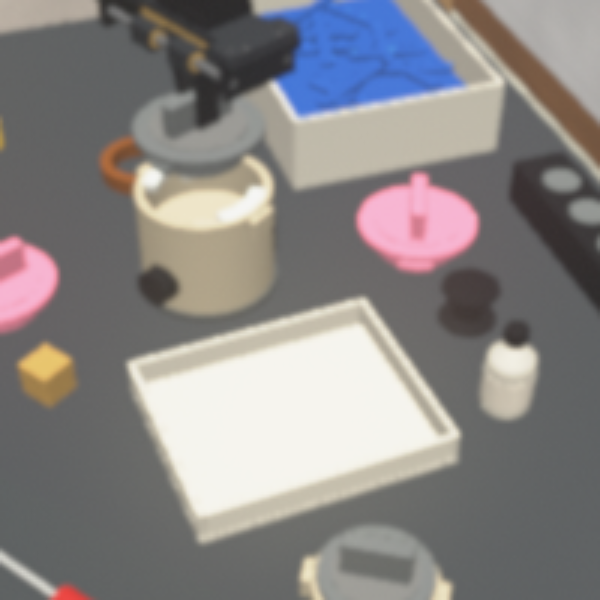

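The cover is off, level in the gripper and clear of the housing. The tray is in the middle of the crop. Carrying it over.

Call:
arm_command([
  [[0.05, -0.12, 0], 0],
  [[0.13, -0.35, 0], 0],
  [[0.23, -0.6, 0], 0],
  [[0.32, -0.85, 0], 0],
  [[0.38, -1, 0], 0],
  [[0.38, -1, 0], 0],
])

```text
t: 8.15
ee_pos: [0.555, 0.1146, 0.1961]
ee_rot: [[-0.92, -0.392, -0.001], [-0.392, 0.92, -0.001], [0.001, -0.0, -1.0]]
contact_force: [-0.0, 0.9, -3.3]
gripper_width: 0.155
grip_force: 35.0
```

Call:
arm_command([
  [[0.05, -0.12, 0], 0],
  [[0.13, -0.35, 0], 0],
  [[0.23, -0.6, 0], 0],
  [[0.32, -0.85, 0], 0],
  [[0.38, -1, 0], 0],
  [[0.38, -1, 0], 0],
  [[0.38, -1, 0], 0],
])

```text
t: 8.85
ee_pos: [0.5597, 0.0105, 0.1964]
ee_rot: [[-0.919, -0.394, -0.0], [-0.394, 0.919, 0.001], [-0.0, 0.001, -1.0]]
contact_force: [-1.1, 0.6, -3.1]
gripper_width: 0.157
grip_force: 35.0
```

Call:
arm_command([
  [[0, 0, 0.2], 0],
  [[0, 0, 0.4], 0],
  [[0, 0, 0.6], 0],
  [[0, 0, 0.8], 0],
  [[0, 0, 0.9], 0],
  [[0, 0, 0.9], 0],
  [[0, 0, 0.9], 0],
])

```text
t: 9.55
ee_pos: [0.5602, 0.0107, 0.1072]
ee_rot: [[-0.919, -0.395, 0.001], [-0.395, 0.919, 0.0], [-0.001, -0.0, -1.0]]
contact_force: [0.3, -0.1, -3.1]
gripper_width: 0.161
grip_force: 35.0
```

Run:
```python
from h import *
o=monitor.observe(); print(o['ft_torque'],o['contact_force'],o['ee_pos'],o['gripper_width'])
s=camera('side')
cv2.imwrite('pics/c5.png',cv2.resize(s['image'][100:300,170:370],(600,600))[:,:,::-1])
```

```text
[0.0812 0.0348 0.0063] [ 0.2552 -0.0539 -3.1126] [0.5602 0.0107 0.1072] 0.1608922556569698
```

View pics/c5.png

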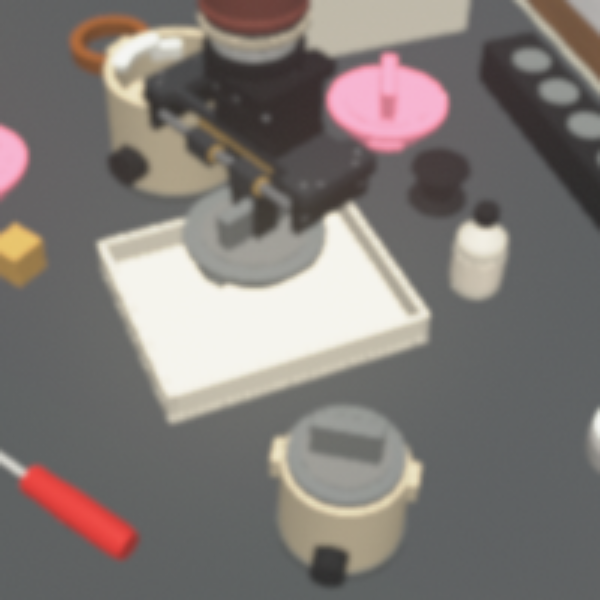

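The cover hangs level over the tray, roughly centred, about 5 cm above its resting place. The gripper is clear of both filters. Lowering gently.

Call:
arm_command([
  [[0, 0, 0.15], 0],
  [[0, 0, 0.3], 0],
  [[0, 0, 0.4], 0],
  [[0, 0, 0.46], 0],
  [[0, 0, 0.49], 0],
  [[0, 0, 0.51], 0],
  [[0, 0, 0.52], 0],
  [[0, 0, 0.53], 0],
  [[0, 0, 0.53], 0],
  [[0, 0, 0.53], 0],
])

```text
t: 10.6
ee_pos: [0.56, 0.0102, 0.0539]
ee_rot: [[-0.919, -0.395, 0.001], [-0.395, 0.919, -0.0], [-0.001, -0.0, -1.0]]
contact_force: [0.6, -0.5, -3.1]
gripper_width: 0.157
grip_force: 35.0
```

Call:
arm_command([
  [[0, 0, 0.01], 0],
  [[0, 0, 0.02], 0],
  [[0, 0, 0.02], 0],
  [[0, 0, 0.02], 0],
])

```text
t: 11.0
ee_pos: [0.5602, 0.0102, 0.0535]
ee_rot: [[-0.919, -0.395, 0.0], [-0.395, 0.919, -0.0], [-0.0, -0.0, -1.0]]
contact_force: [-6.5, 0.1, 11.4]
gripper_width: 0.158
grip_force: 35.0
```

The cover has landed (the vertical force reversed to +11 N). Releasing.

Call:
arm_command([
  [[0, 0, -0.01], 0],
  [[0, 0, -0.01], 0],
  [[0, 0, -0.01], 0],
  [[0, 0, -0.01], 0],
  [[0, 0, -0.01], 0],
  [[0, 0, -0.01], 0],
  [[0, 0, -0.01], 0],
  [[0, 0, -0.01], 0],
  [[0, 0, -0.01], 0],
  [[0, 0, -0.01], 0],
], jaw=0)

```text
t: 12.0
ee_pos: [0.5598, 0.0102, 0.0526]
ee_rot: [[-0.919, -0.395, 0.0], [-0.395, 0.919, -0.0], [-0.0, -0.0, -1.0]]
contact_force: [0.0, 0.4, -0.9]
gripper_width: 0.959
grip_force: 0.0
```

Call:
arm_command([
  [[0, 0, -0.1], 0],
  [[0, 0, -0.25], 0],
  [[0, 0, -0.5], 0],
  [[0, 0, -0.75], 0],
  [[0, 0, -1], 0],
  [[0, 0, -1], 0],
])

```text
t: 12.6
ee_pos: [0.5631, 0.0098, 0.1585]
ee_rot: [[-0.919, -0.395, 0.009], [-0.395, 0.919, -0.001], [-0.008, -0.005, -1.0]]
contact_force: [-0.8, 0.4, -0.7]
gripper_width: 0.997
grip_force: 0.0
```

Run:
```python
from h import *
o=monitor.observe(); print(o['contact_force'],o['ee_pos'],o['gripper_width'])
s=camera('side')
cv2.imwrite('pics/c6.png',cv2.resize(s['image'][100:300,170:370],(600,600))[:,:,::-1])
```

```text
[-0.7915  0.3989 -0.7366] [0.5631 0.0098 0.1585] 0.9967003489575171
```

View pics/c6.png

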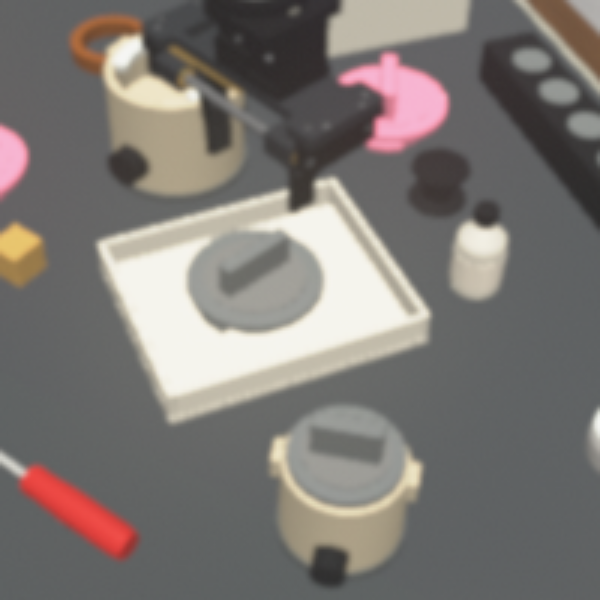

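The cover lies flat in the middle of the tray with its bar up. The gripper is clear, and the smaller filter looks unchanged from the earlier views.

```bash
python3 -c "
from h import *
print(ticket.sign_off())"
```

```text
the job is handed in; nothing more can be done
None
```

The larger filter's cover was twisted about 77° anticlockwise, lifted off and set flat in the white tray with its bar up. The smaller filter was not touched, and the job was handed in at about 13 s with no verdict returned.

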